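# Hang the strap-end template in its gated rack

### The job

Put the blue strap-end template away on the hanging rack: first swing the rack's red-handled wire gate well aside, about a right angle from shut, then lift the template out of its wooden stand and slide its side slot over the neck of the headed pin from the gate side, and lower it so that it hangs with the pin up in the end of the slot. Let go of it, then swing the gate fully shut to lock it in. Leave the maul, the awl and the tin as they are.

Things in the scene. Friction and masses are not known exactly. Their poses are not given: they have to be found in the camera images.
- rack: Fixed wooden hanging rack; origin at table level under its post's centre; x points from its front to its back (roughly away from the robot), y left, z up. Base board spans x -95..55, y -110..90 mm, 18 thick. Post 30 (x) x 40 (y) mm, top at z 174. A headed pin sticks out of the post's front face towards -x (see rack_pin). Gate stud, diameter 18, at x 0, y -55, up to z 82.
- rack_pin (a point): Middle of the pin's bare neck, on its axis: rack frame (-47, 0, 165) mm; axes as the rack's. The level pin has a collar of diameter 24 at x -15..-35, a steel neck of diameter 10 at x -35..-59 and a brass head of diameter 26 at x -59..-67. The template cannot pass over the head: its slot must slide sideways (towards +y) over the neck.
- gate_pivot (a point): On the vertical hinge axis of the gate, at the height of the gate's level arm: rack frame (0, -55, 90) mm. Fixed to the rack.
- gate (a joint): Angle of the wire gate about the vertical axis through gate_pivot, rad. 0 = shut against its stop: the level arm points to the rack's -x, bars the template's way to the pin from the -y side, and locks in a hung template. It grows to 1.9 as the arm swings towards the rack's -y (1.57: points to -y). It stays where left (friction 0.05 N m, about 0.6 N at the handle).
- gate_handle (a point): Middle of the gate's upright red handle, at z 205: a round sleeve of diameter 16, z 170 to 240 mm above the table, 85 mm out from the hinge axis. Below it an upright wire of diameter 10 joins the level arm (diameter 10, z 90). Push the handle sideways or pinch it from above.
- stand: Fixed dark wooden block 64 (x) x 104 (y) x 50 mm, origin at the centre of its underside. In its top is one groove 11 (x) x 73 (y) mm, 42 mm deep, in which the template stands upright.
- template: Loose blue plate 8 (x) x 70 (y) x 180 (z) mm, 0.14 to 0.28 kg, standing upright in the stand's groove, axes as the stand's; origin at the middle of its lower edge. L-shaped slot: open at the +y edge at z 90..110, level to y -9; there a leg 18 wide (y -9..9) rises to z 120. Wooden grip bar along the top (z 144..180), 16 thick (x), 70 long. Lower corners bevelled; hangs upright from the pin.
- template_seat (a point): Point on the template where the pin's axis lies when it hangs: template frame (0, 0, 115) mm. Slid in at mid-slot it is 15 mm above the pin's axis, and must then go down 15 mm.
- template_grip (a point): Middle of the wooden grip bar, to be gripped across its 16 mm thickness from above: template frame (0, 0, 165) mm.
- maul: Bystander: maul 63 mm wide, 225 mm tall, white head down, dark handle up; origin at the centre of its foot.
- awl: Bystander: awl 111 x 28 x 28 mm with a wooden handle, lying; origin at its middle, on the table.
- rivet_tin: Bystander: round pale tin, diameter 56, 29 mm tall; origin at the centre of its underside.
Not all that is in view belongs to the job. Of the things like the template, leave any that is green or yellow; of the rest the smaller one is meant.

How it is judged:
On the way, in this order (a step that is already met when the one before it is completed fails the run):
1. the gate is swung aside, by at least 1.3 rad (value of joint gate above 1.3 rad), for 0.2 s.
2. the template is lifted clear of its stand (lower edge over 60 mm up) (height (world z) of template above 0.06 m), for 0.2 s.
3. with the gate still aside the template hangs by its slot on the pin's neck, let go (x of template_seat in the frame of rack_pin between -0.012 and 0.012 m and y of template_seat in the frame of rack_pin between -0.008 and 0.008 m and z of template_seat in the frame of rack_pin between -0.006 and 0.005 m and angle between template's own z axis and vertical below 0.26 rad and angle between the x axis of template and the x axis of rack, either way round below 0.35 rad and contact force between template and rack above 0.5 N and contact force between the fingers and template below 0.1 N and value of joint gate above 0.6 rad), for 0.2 s.
At the end, for the whole second after the job is handed in: The template hangs released and at rest on the rack's pin: its seat point within 12 mm along the pin, 8 mm sideways and 5 mm (above) or 6 mm (below) in height of the neck's middle, upright within 0.26 rad, facing the rack within 0.35 rad, borne by the rack; and the gate is shut, under 0.12 rad (x of template_seat in the frame of rack_pin between -0.012 and 0.012 m and y of template_seat in the frame of rack_pin between -0.008 and 0.008 m and z of template_seat in the frame of rack_pin between -0.006 and 0.005 m and angle between template's own z axis and vertical below 0.26 rad and angle between the x axis of template and the x axis of rack, either way round below 0.35 rad and contact force between template and rack above 0.5 N and contact force between the fingers and template below 0.1 N and value of joint gate below 0.12 rad and linear speed of template below 0.03 m/s and angular speed of template below 0.3 rad/s); the robot touches nothing.
It fails at once if a bystander (maul, awl or tin) is moved over 30 mm, or the maul is tipped (distance of any of maul, awl, rivet_tin from where it was at the start of the episode above 0.03 m or angle between maul's own z axis and vertical above 0.5 rad).
It also fails if it takes over 64 s, if anything falls off the work surface, if the arm or the gripper's body presses on something with over 40 N, if the wrist force passes 120 N, or if a joint passes its speed limit or range.

### The arm

A 7-joint arm with a two-finger parallel gripper is mounted at the origin on the work surface; the furniture and walls round the work are solid. World frame = base frame: x ahead of the robot, y to its left, z up, the work surface at z = 0. Lengths are in m, angles in rad, forces in N, time in s.
With the tool pointing down it reaches from about 0.4 to 0.9 m from the base axis. Payload 5.5 kg.
Tool frame: the origin (TCP) lies midway between the tips of the shut fingers; the grasp point (between the pads) lies 19 mm behind it (manip.grip_depth is the distance from the TCP to the grasp point, in m); z points along the fingers, y is the line along which they close (so a half turn about z gives the same grasp; the last joint's range is limited). The gripper opens to 92 mm and grips with 3 to 60 N. Pads are 19 mm wide; open, the fingers measure 130 mm over their backs; the gripper's body (75 mm by 190 mm) begins 47 mm behind the grasp point.
Start: joints at [1.529, 0.501, -0.427, 1.55, 0.221, 1.138, -0.21], TCP at [0.195, -0.62, 0.227] pointing down, gripper open.
Joint ranges: [-2.88, 2.88], [-0.31, 2.03], [-1.54, 1.56], [0.2, 2.42], [-1.41, 4.55], [0.19, 2.02], [-2.57, 2.57]. Speed limits (rad/s): [2.57, 2.57, 3.14, 3.14, 3.14, 3.14, 3.14].

### API

Orientations are given as a unit quaternion [x, y, z, w].
In Python, from bench import manip, effector, viewer gives the robot as it stands. Calls block until the motion is done:
- manip.move_pose(position, orientation): joint-space move of the TCP to a pose.
- manip.servo_line(position, ori=None, vel=0.15): straight line of the TCP; ori=None keeps the orientation; vel is the mean speed in m/s.
- manip.movej(angles): joint-space move.
- effector.open_jaws() and effector.close(f_grip=None): open the fingers fully, or close them until they stop; f_grip is the grip in N (None keeps the last).
- manip.sleep(seconds).
- manip.solve_ik(position, orientation): joint angles nearest the present ones, or None.
- viewer.get_image(name): name is "side" or "top" or "wrist"; returns the picture (420x560x3 uint8, red, green, blue); there is no depth.
- viewer.get_calibration(name): a dict with "vfov" (degrees; the focal length in pixels is half the picture's height over the tangent of half this angle, whatever the lens; pixels are square), "cx", "cy" (the principal point, pixels), "dist_coeffs" ([k1, k2, p1, p2, k3] as OpenCV has them; the pictures are not rectified), "eye" and "attitude" of the camera in the world. Camera axes: x right, y down, z forward; pixel columns grow to the right and rows downward; lengths in m; the calibration is good to about 2 mm. A picture is of the moment at which its call begins: read the wrist's pose just before it. get_calibration takes no time and is no camera call; for the wrist camera it gives the pose at the moment of the call.
A pose or a line that the arm cannot do raises manip.PlanningError and nothing moves.
- manip.hand_in(): hands the job in; it is judged then, once.
Readings, each from a call of its own:
- manip.current_clock(): time.
- manip.current_q(): joint angles.
- manip.current_joint_velocities(): joint speeds.
- manip.current_tau(): joint torques, N m.
- manip.current_tool_pos(): TCP position.
- manip.current_tcp_rot(): TCP orientation.
- manip.current_force(): force on the tool from outside, world axes, zero at the start.
- manip.current_wrist_torque(): the same for the moment, N m.
- manip.current_finger_gap(): finger opening in m.
- manip.current_gripper_force(): force on a finger pad.
Only numpy, scipy, OpenCV 4.12 (cv2) and the standard library are available. Lean on these libraries where they do the work, as an engineer would, in place of code of your own. Each camera call takes 0.05 s, during which the arm holds its last target. There are 200 camera calls.

## Working session

There is one attempt and no reset: what is moved stays moved. The work goes in short steps, each a Python script; the robot and the scene stay as the last script left them, time stands still between calls to the robot, and variables do not carry over. Pictures are saved under pics/ and viewed, at most 10 in all, crops included, and the job is handed in when it is done.

```bash
mkdir -p pics; ls; python3 - <<'E'
from bench import manip, effector, viewer
import cv2,numpy as np
for n in ["side","top","wrist"]:
    c=viewer.get_calibration(n); print(n,c)
    im=viewer.get_image(n); cv2.imwrite(f"pics/{n}0.png",im[:,:,::-1])
print(manip.current_clock(),manip.current_tcp_rot(),manip.grip_depth)
E
```

```text
pics
side {'vfov': 46.71508851481438, 'cx': 279.80515504653636, 'cy': 209.2092996922353, 'dist_coeffs': array([-0.16297205,  0.        ,  0.        ,  0.        ,  0.        ]), 'eye': array([ 0.62965759, -1.15583913,  0.60944231]), 'attitude': array([ 0.83003061,  0.01614701, -0.02094835, -0.55709032])}
top {'vfov': 42.817648298011505, 'cx': 288.62334835868126, 'cy': 211.47207952856652, 'dist_coeffs': array([0.01146749, 0.        , 0.        , 0.        , 0.        ]), 'eye': array([0.46239878, 0.00432257, 1.61671907]), 'attitude': array([ 0.70705361, -0.70661598,  0.02202856, -0.0168465 ])}
wrist {'vfov': 59.03344628176594, 'cx': 276.27430831529017, 'cy': 206.4869525469535, 'dist_coeffs': array([-0.05007129,  0.        ,  0.        ,  0.        ,  0.        ]), 'eye': array([ 0.26693161, -0.59652995,  0.38308833]), 'attitude': array([ 0.79783121, -0.58578742, -0.08478993,  0.11458237])}
0.15 [ 9.88411948e-01  1.51793419e-01 -7.21268468e-05 -7.57256864e-04] 0.0188
```

View pics/side0.png

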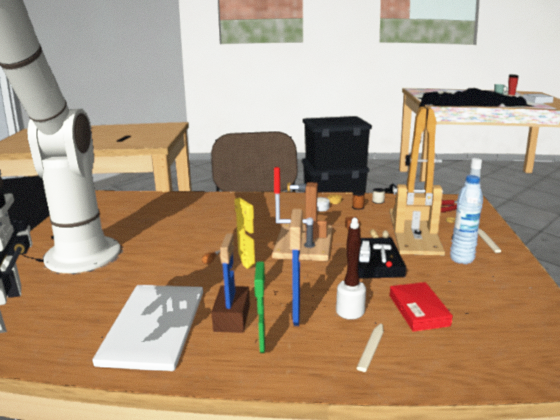

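View pics/top0.png

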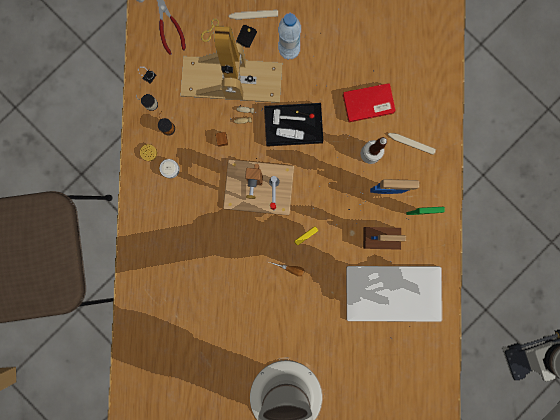

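The side view shows the short blue template in the dark stand at (230,290). A taller blue decoy is at (296,280), with green and yellow ones nearby. The rack is at (305,225) with its red handle at (277,180). In the top view the stand is at (382,238) and the rack at (258,187). I'll enlarge both.

```bash
python3 - <<'E'
import cv2
a=cv2.imread("pics/top0.png")[150:260,215:415]; cv2.imwrite("pics/topc.png",cv2.resize(a,None,fx=4,fy=4,interpolation=cv2.INTER_CUBIC))
a=cv2.imread("pics/side0.png")[155:335,205:345]; cv2.imwrite("pics/sidec.png",cv2.resize(a,None,fx=3.3,fy=3.3,interpolation=cv2.INTER_CUBIC))
E
```

```text
(no output)
```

View pics/topc.png

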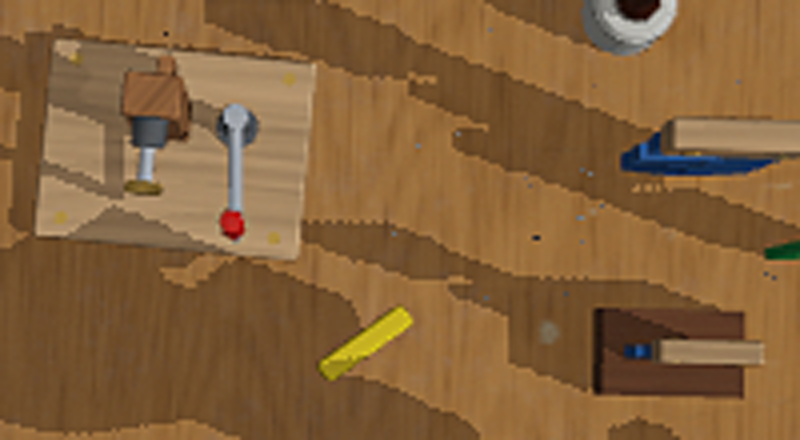

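View pics/sidec.png

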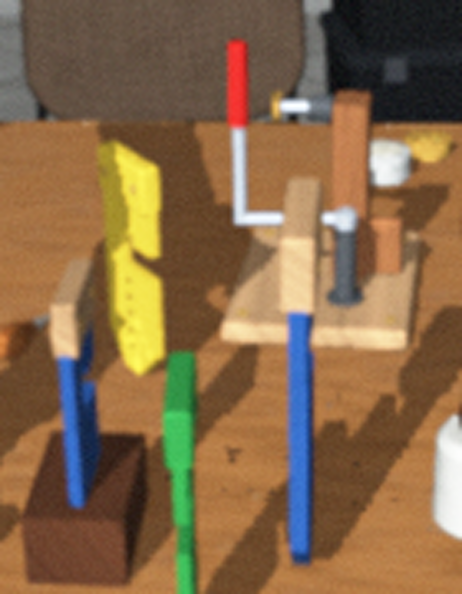

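```bash
cat > fit.py <<'E'
from bench import viewer
import numpy as np,cv2
from scipy.optimize import least_squares
from scipy.spatial.transform import Rotation as R
def proj(c,P):
    M=R.from_quat(c["attitude"]).as_matrix(); f=210/np.tan(np.radians(c["vfov"])/2)
    K=np.array([[f,0,c["cx"]],[0,f,c["cy"]],[0,0,1]])
    X=(np.atleast_2d(P)-c["eye"])@M
    return cv2.projectPoints(X.reshape(-1,1,3),np.zeros(3),np.zeros(3),K,np.array(c["dist_coeffs"]))[0].reshape(-1,2)
def place(p,L): # p=x,y,z,yaw ; L in mm
    return R.from_euler("z",p[3]).apply(np.array(L,float)/1000)+p[:3]
def fit(obs,p0):  # obs: list of (calib, local pts, pixels)
    fun=lambda p: np.concatenate([(proj(c,place(p,L))-np.array(u)).ravel() for c,L,u in obs])
    r=least_squares(fun,p0,loss="soft_l1"); return r.x,fun(r.x).reshape(-1,2)
E
cat > m1.py <<'E'
from fit import *
T=viewer.get_calibration("top");S=viewer.get_calibration("side")
t=lambda *a:[(215+(x+.5)/4-.5,150+(y+.5)/4-.5) for x,y in a]
s=lambda *a:[(205+(x+.5)/3.3-.5,155+(y+.5)/3.3-.5) for x,y in a]
np.set_printoptions(precision=4,suppress=True)
b=[(55,90,18),(55,-110,18),(-95,-110,18),(-95,90,18),(-63,0,165),(-85,-55,238),(-15,20,174),(15,20,174)]
rack=fit([(T,b,t((55,40),(316,64),(298,258),(37,236),(143,187),(232,218),(122,112),(125,73))),
 (S,[(-95,-110,18),(55,-110,18),(-95,-110,0),(55,-110,0),(-63,0,165),(-85,-55,240),(-85,-55,170),(0,-55,90)],
  s((225,325),(408,335),(222,338),(406,345),(277,106),(237,42),(237,126),(344,218)))],[.55,.08,0,0])
print("rack",rack[0]);print(rack[1])
st=fit([(T,[(32,52,50),(32,-52,50),(-32,-52,50),(-32,52,50),(8,35,180),(8,-35,180),(-8,-35,180),(-8,35,180)],
 t((603,309),(743,312),(743,397),(603,392),(660,341),(763,342),(763,364),(660,361))),
 (S,[(-32,-52,50),(32,-52,50),(-32,-52,0),(32,-52,0),(-32,52,50),(32,52,50),(-8,-35,180),(8,-35,180),(-8,-35,144),(8,-35,144)],
 s((28,515),(132,520),(28,575),(128,583),(52,435),(147,437),(54,300),(83,305),(52,352),(80,358)))],[.45,-.25,0,0])
print("stand",st[0]);print(st[1])
E
python3 m1.py
```

```text
rack [ 0.645   0.0905 -0.0025 -0.0869]
[[-0.5185 -0.3585]
 [ 0.4862 -0.5201]
 [ 0.6456  0.59  ]
 [-0.699   0.2458]
 [ 0.6712  0.467 ]
 [-2.915   0.7137]
 [-0.03    0.7045]
 [ 0.2325 -0.5085]
 [-1.073  -0.3013]
 [ 0.1739 -0.6419]
 [-0.0051  1.7602]
 [ 0.615   2.3949]
 [-0.3984  0.2317]
 [ 0.3736 -0.879 ]
 [ 0.8785 -0.8702]
 [ 0.5099  0.3824]]
stand [ 0.4727 -0.2834  0.0028 -0.0149]
[[ 0.1631 -0.6395]
 [ 0.7284 -0.8327]
 [ 0.6506 -0.1358]
 [ 0.0034  0.5597]
 [-0.4868 -0.909 ]
 [-0.1081 -0.7504]
 [-0.1267 -0.2669]
 [-0.5218  0.0749]
 [-1.6274 -1.4643]
 [-2.0055 -2.0293]
 [ 0.2741  0.4016]
 [ 0.4355 -0.9723]
 [-0.0173 -3.4796]
 [-0.2851 -3.3987]
 [-0.7933  3.1805]
 [-1.4786  1.8096]
 [ 1.0236  3.6607]
 [ 0.5208  2.0118]]
```

```bash
sed -i 's/,180)/,188)/g; s/,144)/,152)/g; s/^print("stand".*/print("stand",st[0],np.abs(st[1]).mean(),st[1][-4:])/; s/^print("rack".*/print("rack",rack[0])/' m1.py; cat >> m1.py <<'E'
def tri(uT,uS,p0):
    r=least_squares(lambda p:np.concatenate([proj(T,p)[0]-uT,proj(S,p)[0]-uS]),p0); return r.x,2*r.cost
def onz(c,u,z):
    r=least_squares(lambda p:proj(c,[p[0],p[1],z])[0]-u,[.5,-.2]); return r.x
print("decoy near foot",onz(S,s((300,560))[0],0))
for z in(.18,.2,.22,.24,.26):
    print(z,onz(S,s((303,200))[0],z), "top bar left/right", onz(T,(384,180),z),onz(T,(419,188),z),'near-top-left/right side',onz(S,s((283,235))[0],z),onz(S,s((315,240))[0],z))
print("green foot",onz(S,(262,351),0),[ (z,onz(T,(405,211),z),onz(T,(444,209),z),onz(S,s((182,408))[0],z)) for z in(.15,.18)])
print("yellow",[(z,onz(T,(296,242),z),onz(T,(317,228),z),onz(S,s((155,165))[0],z),onz(S,s((103,145))[0],z)) for z in(.16,.2,.24)],onz(S,s((140,370))[0],0))
E
python3 m1.py
```

```text
rack [ 0.645   0.0905 -0.0025 -0.0869]
stand [ 0.4726 -0.283  -0.0008 -0.0147] 0.6824782820778744 [[-0.9465  1.0718]
 [-1.62   -0.3031]
 [ 0.8717  1.6102]
 [ 0.3807 -0.0425]]
decoy near foot [ 0.6101 -0.3078]
0.18 [ 0.6093 -0.1429] top bar left/right [ 0.6267 -0.2635] [ 0.6051 -0.3577] near-top-left/right side [ 0.5974 -0.2015] [ 0.6183 -0.2091]
0.2 [ 0.6103 -0.1901] top bar left/right [ 0.6244 -0.2597] [ 0.6032 -0.3526] near-top-left/right side [ 0.5989 -0.2459] [ 0.6188 -0.2532]
0.22 [ 0.6112 -0.2372] top bar left/right [ 0.6221 -0.256 ] [ 0.6012 -0.3476] near-top-left/right side [ 0.6004 -0.2904] [ 0.6194 -0.2973]
0.24 [ 0.6122 -0.2844] top bar left/right [ 0.6199 -0.2523] [ 0.5992 -0.3425] near-top-left/right side [ 0.6019 -0.3348] [ 0.6199 -0.3414]
0.26 [ 0.6131 -0.3316] top bar left/right [ 0.6176 -0.2486] [ 0.5972 -0.3375] near-top-left/right side [ 0.6034 -0.3793] [ 0.6204 -0.3855]
green foot [ 0.5466 -0.3981] [(0.15, array([ 0.5447, -0.326 ]), array([ 0.5503, -0.4332]), array([ 0.5454, -0.3733])), (0.18, array([ 0.543 , -0.3192]), array([ 0.5485, -0.4242]), array([ 0.5509, -0.4244]))]
yellow [(0.16, array([ 0.4596, -0.0264]), array([ 0.4976, -0.0836]), array([ 0.4947, -0.0288]), array([0.4492, 0.0134])), (0.2, array([ 0.4596, -0.0256]), array([ 0.4967, -0.0811]), array([ 0.5067, -0.1291]), array([ 0.4653, -0.0907])), (0.24, array([ 0.4597, -0.0247]), array([ 0.4957, -0.0787]), array([ 0.5187, -0.2294]), array([ 0.4813, -0.1947]))] [ 0.4798 -0.0603]
```

```bash
cat > h.py <<'E'
from bench import manip, effector, viewer
from fit import *
np.set_printoptions(precision=4,suppress=True)
RACK=np.array([.645,.0905,0,-.0869]); ST=np.array([.4726,-.283,0,-.0147])
def down(a): p=(a+np.pi/2)/2; return np.array([np.cos(p),np.sin(p),0,0])
def rk(x,y,z): return place(RACK,[(x,y,z)])[0]
E
cat >> m1.py <<'E'
from h import *
hd=tri(t((232,214))[0],s((237,42))[0],[.56,.04,.24]); print("handle top",hd, "shut nominal",rk(-85,-55,240))
print("pin head",tri(t((143,187))[0],s((277,106))[0],[.56,.04,.24]),rk(-63,0,165))
for a in(-1.65,1.49): 
    print(a,manip.solve_ik(list(rk(-85,-55,206)),list(down(a))),manip.solve_ik(list(rk(-85,-55,300)),list(down(a))))
for a in(-.0147,np.pi-.0147,-np.pi-.0147):
    print(a,manip.solve_ik(list(ST[:2])+[.155],list(down(a))),manip.solve_ik(list(rk(-47,-80,215)),list(down(a))))
E
python3 m1.py|tail -7
```

```text
handle top (array([0.5574, 0.0353, 0.2378]), np.float64(1.750268556388237)) shut nominal [0.5555 0.0431 0.24  ]
pin head (array([0.5834, 0.0978, 0.1625]), np.float64(0.0039046222916202223)) [0.5822 0.096  0.165 ]
-1.65 [ 0.724   0.5933 -1.1546  1.7937  0.5931  1.1552 -2.2727] [ 0.7957  0.5179 -1.2612  1.6837  0.5083  1.3204 -2.2094]
1.49 [ 0.8312  0.8227 -1.4452  1.7914  0.8463  1.33    0.6708] [ 0.8095  0.5392 -1.2944  1.6834  0.5332  1.3329  0.9098]
-0.0147 [ 1.1387  0.5097 -0.8315  1.8585  0.4514  0.9729  0.094 ] [ 0.6656  0.5799 -1.021   1.7025  0.5331  1.1661 -0.5159]
3.126892653589793 [-0.3346  0.649   1.1333  1.9056 -0.6863  1.043  -2.0597] [-0.9422  0.7938  1.3568  1.7549 -0.8113  1.2899 -2.5442]
-3.156292653589793 [-0.3346  0.649   1.1333  1.9056 -0.6863  1.043  -2.0597] [-0.9422  0.7938  1.3568  1.7549 -0.8113  1.2899 -2.5442]
```

```bash
python3 - <<'E'
from h import *
import json
a=-.05
p=manip.current_tool_pos(); manip.servo_line([p[0],p[1],.38],vel=.3)
manip.move_pose([.557,.036,.33],list(down(a)))
for k in range(1):
    c=viewer.get_calibration("wrist"); im=viewer.get_image("wrist"); cv2.imwrite("pics/w1.png",im[:,:,::-1])
    json.dump({k:np.array(v).tolist() for k,v in c.items()},open("pics/w1.json","w"))
print(manip.current_clock(),manip.current_q(),manip.current_tool_pos(),c["eye"])
E
```

```text
3.5083 [ 0.7824  0.4484 -1.1948  1.6396  0.4263  1.3485 -0.5277] [0.5573 0.0347 0.3299] [0.5606 0.1111 0.4871]
```

View pics/w1.png

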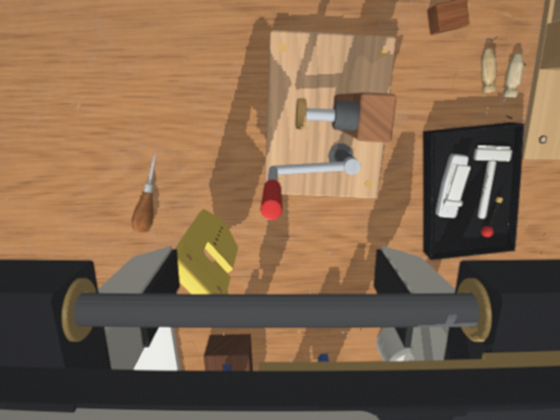

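The wrist view shows the pin head at (301,113), the post top at (377,117), the gate pivot at (350,166) and the handle top at (271,208). The gate is nearly shut. I'll refine the rack pose with this view.

```bash
cat >> m1.py <<'E'
import json
W=json.load(open("pics/w1.json")); W={k:np.array(v) for k,v in W.items()}
lw=[(-95,90,18),(55,90,18),(55,-110,18),(-95,-110,18),(-63,0,165),(-35,0,165),(-15,20,174),(15,20,174),(15,-20,174),(-15,-20,174),(0,-55,95)]
uw=[(271,32),(396,38),(379,197),(265,193),(301,113),(336,115),(362,95),(395,96),(393,140),(359,139),(351,165)]
print("W residual of old fit\n",proj(W,place(rack[0],lw))-uw)
r2=fit([(W,lw,uw)],rack[0]); print("W only",r2[0],"\n",r2[1]); print("pin head WS",least_squares(lambda p:np.concatenate([proj(W,p)[0]-[301,113],proj(S,p)[0]-s((277,106))[0]]),[.58,.09,.16]).x)
print("handle top in W z.24",onz(W,(271,205),.24))
E
python3 m1.py|sed -n '/W resid/,$p'
```

```text
W residual of old fit
 [[-0.3241 -2.1938]
 [ 1.3343 -2.6589]
 [ 0.6024  1.2156]
 [ 1.1555  1.4818]
 [ 1.524   1.3786]
 [-0.7703  0.599 ]
 [ 1.0108 -2.8483]
 [ 4.1678 -2.2514]
 [ 0.5927  2.5426]
 [-0.4144  2.1801]
 [ 2.7662  1.0013]]
W only [ 0.6459  0.09   -0.0119 -0.0912] 
 [[ 0.8659 -0.7352]
 [-0.1044 -0.7486]
 [-1.0085 -0.0943]
 [ 1.6514 -0.2414]
 [ 1.805   1.1698]
 [-1.4147  0.4983]
 [-0.3776 -2.159 ]
 [ 1.7174 -1.4571]
 [-1.8213  1.9233]
 [-1.8325  1.4496]
 [ 1.6109 -0.0792]]
pin head WS [0.5812 0.0972 0.1626]
handle top in W z.24 [0.5531 0.0395]
```

```bash
python3 - <<'E'
from h import *
manip.servo_line([.5555,.037,.206],vel=.2)
effector.close(20)
g=manip.current_tool_pos(); print("gap",manip.current_finger_gap(),g,manip.current_gripper_force())
piv=rk(0,-55,0)
for th in(.45,.8,1.15,1.5,1.76):
    b=th; q=rk(-85*np.cos(b),-55-85*np.sin(b),206)
    manip.servo_line(list(q),vel=.18)
    print(th,manip.current_tool_pos(),manip.current_force(),manip.current_finger_gap())
manip.sleep(.1)
effector.open_jaws()
p=manip.current_tool_pos(); manip.servo_line([p[0],p[1],.33],vel=.3)
print(manip.current_clock(),manip.current_q())
im=viewer.get_image("wrist"); cv2.imwrite("pics/w2.png",im[:,:,::-1])
# go above stand, look
manip.servo_line([.50,-.12,.36],vel=.3)
manip.move_pose([.4726,-.283,.30],list(down(-.0147)))
import json
c=viewer.get_calibration("wrist"); im=viewer.get_image("wrist"); cv2.imwrite("pics/w3.png",im[:,:,::-1])
json.dump({k:np.array(v).tolist() for k,v in c.items()},open("pics/w3.json","w"))
print(manip.current_clock(),manip.current_q(),manip.current_tool_pos())
E
```

```text
gap 0.015574761599323405 [0.5536 0.0372 0.2058] 19.994796216487885
0.45 [0.5594 0.0035 0.2058] [-5.2927 -3.3007  5.3409] 0.01565368102750311
0.8 [ 0.5744 -0.0239  0.2058] [-7.8055 -7.8795  8.3305] 0.01538607418095102
1.15 [ 0.5984 -0.0445  0.2057] [ -4.5628 -10.4359   5.1332] 0.015562857481235896
1.5 [ 0.6277 -0.0538  0.2058] [-0.4173 -9.4454  2.2428] 0.015474538914127497
1.76 [ 0.6502 -0.0535  0.2059] [ 1.0329 -7.9733  1.3281] 0.015495965886678424
8.9333 [ 0.7167  0.608  -1.0819  1.4053  0.5346  1.4398 -0.4056]
10.5417 [ 1.3842  0.457  -1.1851  1.6991  0.4382  1.2865  0.0967] [ 0.4741 -0.2807  0.3002]
```

```bash
python3 -c "
import cv2,numpy as np
a=cv2.imread('pics/w2.png');b=cv2.imread('pics/w3.png');cv2.imwrite('pics/w23.png',cv2.resize(np.vstack([a[:300],b[:]])[:,:],None,fx=.83,fy=.83))"
```

```text
(no output)
```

View pics/w23.png

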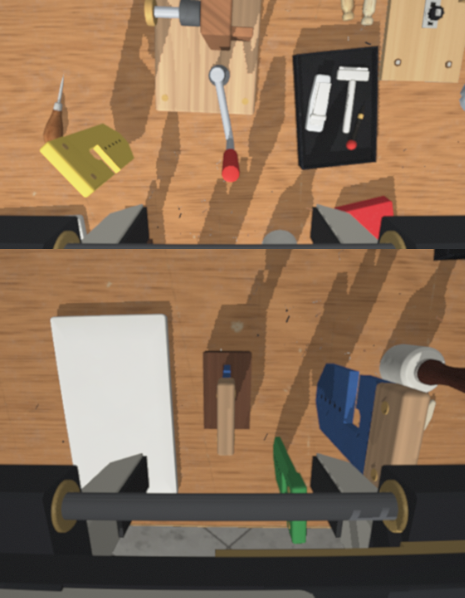

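```bash
cat > m2.py <<'E'
from h import *
import json
from scipy.optimize import least_squares
W={k:np.array(v) for k,v in json.load(open("pics/w3.json")).items()}
im=cv2.imread("pics/w3.png")
hsv=cv2.cvtColor(im,cv2.COLOR_BGR2HSV)
lo=im[150:252,240:310]; cv2.imwrite("pics/bar.png",cv2.resize(lo,None,fx=5,fy=5,interpolation=cv2.INTER_CUBIC))
L=[(8,35,188),(-8,35,188),(8,-35,188),(-8,-35,188)]
print(proj(W,place(ST,L)))
L2=[(32,52,50),(-32,52,50),(32,-52,50),(-32,-52,50)]
print(proj(W,place(ST,L2)))
E
python3 m2.py
```

```text
[[286.6905 159.2446]
 [264.7542 159.2252]
 [285.895  248.3327]
 [265.44   248.319 ]]
[[305.5508 123.3632]
 [246.0765 123.3055]
 [303.5288 215.4895]
 [247.9736 215.448 ]]
```

View pics/bar.png

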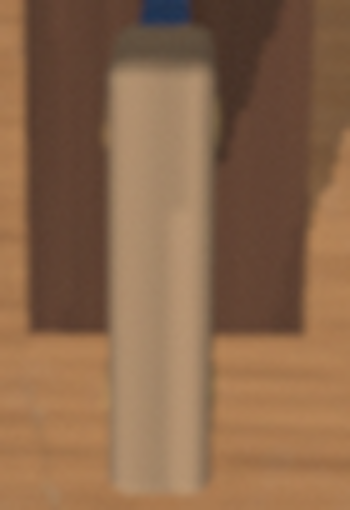

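```bash
python3 - <<'E'
from h import *
o=list(down(-.0147))
manip.servo_line([.4705,-.286,.24],o,vel=.2)
p=manip.current_tool_pos(); print(p)
manip.servo_line([.4705*2-p[0] if abs(p[0]-.4705)<.004 else .4705,-.286+(-.284-p[1]),.154],o,vel=.12)
print(manip.current_tool_pos(),manip.current_force())
effector.close(35)
print("gap",manip.current_finger_gap(),manip.current_tool_pos(),manip.current_tcp_rot(),manip.current_force())
p=manip.current_tool_pos(); manip.servo_line([p[0],p[1],.22],vel=.12)
print(manip.current_force(),manip.current_finger_gap())
manip.servo_line([p[0],p[1],.30],vel=.2)
print(manip.current_clock(),manip.current_tool_pos(),manip.current_force(),manip.current_finger_gap(),manip.current_q())
cv2.imwrite("pics/s4.png",viewer.get_image("side")[:,:,::-1])
E
```

```text
[ 0.4713 -0.2847  0.2407]
[ 0.4704 -0.2853  0.1547] [-0.2406 -0.5295 -0.2395]
gap 0.015676965855572923 [ 0.4697 -0.2852  0.154 ] [ 0.7123  0.7019  0.     -0.    ] [-0.6652 -0.3386 -0.274 ]
[-0.3611  0.6629 -2.2012] 0.016020832029452925
14.2667 [ 0.469  -0.2853  0.2989] [-0.9109  0.6152 -2.1579] 0.01562673781324802 [ 1.3962  0.4543 -1.1841  1.7044  0.4376  1.2846  0.1039]
```

```bash
cat >> h.py <<'E'
def go(p,o,vel=.15,fix=True):
    p=np.array(p,float); manip.servo_line(list(p),list(o),vel=vel)
    if fix:
        e=p-manip.current_tool_pos()
        if np.abs(e).max()<.006: manip.servo_line(list(p+e),list(o),vel=.03)
    return np.array(manip.current_tool_pos())
def inrack(p): return R.from_euler("z",-RACK[3]).apply(np.array(p)-RACK[:3])*1000
E
python3 - <<'E'
from h import *
import json
RACK[3]=-.088
o=down(-.088)
go([.49,-.16,.29],down(-.03),.2,False)
go(rk(-47,-85,280),o,.2,False)
print(inrack(go(rk(-47,-75,211),o,.15)),manip.current_force(),manip.current_q(),manip.current_clock(),manip.current_tcp_rot(),o)
c=viewer.get_calibration("wrist"); im=viewer.get_image("wrist"); json.dump({k:np.array(v).tolist() for k,v in c.items()},open("pics/w5.json","w"))
s=viewer.get_image("side"); cv2.imwrite("pics/w5.png",im[:,:,::-1]); cv2.imwrite("pics/s5.png",s[:,:,::-1])
a=cv2.resize(im[20:300,170:400],None,fx=2,fy=2,interpolation=cv2.INTER_CUBIC); b=cv2.resize(s[140:280,250:340],None,fx=4,fy=4,interpolation=cv2.INTER_CUBIC)[:560]
cv2.imwrite("pics/c5.png",np.hstack([a,b[:,:340]])[:,:,::-1])
E
```

```text
[-46.8276 -74.767  211.4224] [-0.1818  0.519  -0.9845] [ 0.6703  0.5981 -1.047   1.7053  0.5591  1.169  -0.6179] 17.1083 [0.7376 0.6752 0.0005 0.0006] [0.7375 0.6753 0.     0.    ]
```

View pics/c5.png

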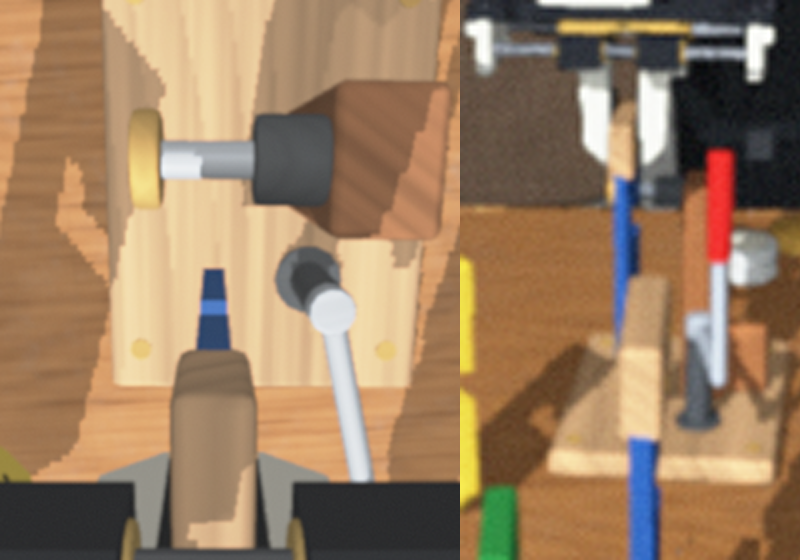

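```bash
python3 - <<'E'
from h import *
RACK[3]=-.088
o=down(-.088)
f0=np.array(manip.current_force())
for y in(-55,-40,-25,-12,-2):
    manip.servo_line(list(rk(-48.2,y-.2,210.6)),list(o),vel=.08); f=np.array(manip.current_force())-f0
    print(y,inrack(manip.current_tool_pos()),f)
    if np.abs(f).max()>8: print("STOP");break
else:
    f1=np.array(manip.current_force())
    for y in np.arange(0,11,1.):
        manip.servo_line(list(rk(-48.2,y,210.6)),list(o),vel=.02); manip.sleep(.05); f=np.array(manip.current_force())-f1
        print(y,inrack(manip.current_tool_pos()),f)
        if np.abs(f).max()>4: break
print(manip.current_clock(),manip.current_finger_gap())
E
```

```text
-55 [-48.4422 -53.8003 210.7545] [-0.5991  0.195  -0.0577]
-40 [-48.3583 -39.1638 210.7188] [-0.8709 -0.128   0.197 ]
-25 [-48.3803 -24.1364 210.7388] [-0.1256  0.0528  0.242 ]
-12 [-48.3928 -11.1451 210.7349] [-1.4019  0.2836 -0.9261]
-2 [-48.3857  -1.2353 210.7262] [-0.6419 -0.4577  0.1456]
0.0 [-48.1816  -0.1489 210.5814] [ 0.4903  0.971  -0.5277]
1.0 [-48.1696   0.9716 210.6203] [ 0.6202  0.9758 -1.1308]
2.0 [-48.2319   2.0618 210.6012] [ 1.1488  0.8995 -1.0474]
3.0 [-48.2217   3.0723 210.592 ] [-0.2675  0.136   0.0763]
4.0 [-48.1795   3.9974 210.5973] [-0.1916  0.6447 -0.2074]
5.0 [-48.182    4.2759 210.5116] [ 0.3964 -1.4839  0.9889]
6.0 [-48.114    4.5385 210.4979] [-0.3627 -3.5181  1.5258]
7.0 [-48.0949   4.7497 210.4231] [-1.5629 -5.2559  2.792 ]
21.2833 0.015643346702409744
```

Contact with the slot end came at y = 4.2 mm, so the seat is centred at TCP y ≈ 0.2. Next I'll lower it while watching the force.

```bash
python3 - <<'E'
from h import *
RACK[3]=-.088
o=down(-.088)
manip.servo_line(list(rk(-48,0,210.6)),list(o),vel=.03); manip.sleep(.1)
f0=np.array(manip.current_force()); print(inrack(manip.current_tool_pos()))
for z in np.r_[205,200,np.arange(198,188,-1.)]:
    manip.servo_line(list(rk(-48,0.1,z)),list(o),vel=.03); manip.sleep(.1); f=np.array(manip.current_force())-f0
    print(z,inrack(manip.current_tool_pos()),f)
    if f[2]>2.2 or np.abs(f[:2]).max()>6: break
print(manip.current_clock())
E
```

```text
[-48.1218   0.7758 210.6752]
205.0 [-48.0358   0.1967 204.9193] [ 0.4837  0.068  -0.7064]
200.0 [-48.014    0.1255 199.9843] [ 0.3944 -0.3177 -0.9843]
198.0 [-47.98     0.1084 198.0177] [0.996  0.3262 0.1784]
197.0 [-48.0014   0.1016 196.9871] [ 0.8015  0.2655 -1.3293]
196.0 [-47.9849   0.0726 195.9912] [ 0.085   0.7762 -0.2171]
195.0 [-47.9012   0.1496 195.7283] [-1.7072 -0.1836  6.2434]
24.0167
```

```bash
python3 - <<'E'
from h import *
RACK[3]=-.088
o=down(-.088)
effector.open_jaws(); manip.sleep(.2)
manip.servo_line(list(rk(-48,0,300)),list(o),vel=.2); manip.sleep(.3)
im=viewer.get_image("wrist"); 
manip.servo_line(list(rk(-20,-145,300)),list(o),vel=.3)
w2=viewer.get_image("wrist"); s=viewer.get_image("side")
a=cv2.resize(w2[0:280,120:400],None,fx=1.7,fy=1.7); b=cv2.resize(s[140:260,250:331],None,fx=3.97,fy=3.97)[:476]
cv2.imwrite("pics/c6.png",np.hstack([a,b])[:,:,::-1]); cv2.imwrite("pics/w6.png",im[:,:,::-1])
print(manip.current_clock(),manip.current_tool_pos(),manip.current_q())
E
```

```text
27.25 [ 0.6121 -0.0505  0.3002] [ 0.7829  0.5581 -1.0849  1.545   0.5006  1.3431 -0.4395]
```

View pics/c6.png

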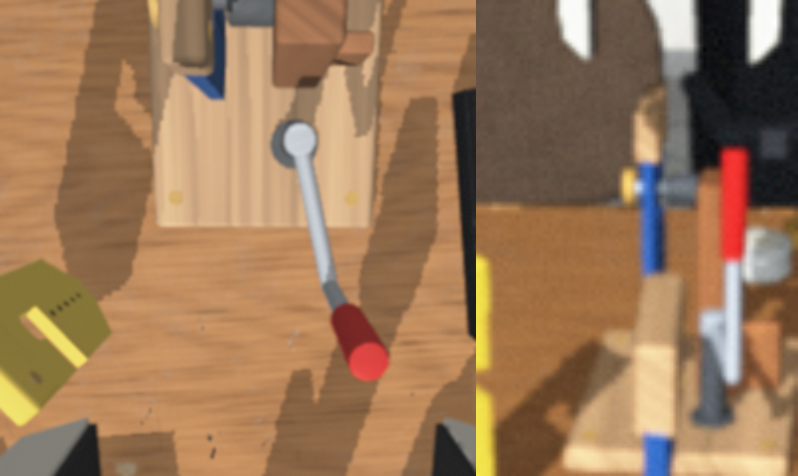

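The template hangs on the neck and the gate is at about 1.75 rad. Next I'll close the gate.

```bash
python3 - <<'E'
from h import *
RACK[3]=-.088
o=down(-.088)
P=lambda th,z=206: list(rk(-85*np.cos(th),-55-85*np.sin(th),z))
manip.servo_line(P(1.76,290),list(o),vel=.2)
print(inrack(go(P(1.76),o,.2)),manip.current_force())
effector.close(20); print("gap",manip.current_finger_gap(),inrack(manip.current_tool_pos()))
for th in(1.45,1.1,.75,.45,.2,.1): manip.servo_line(P(th),list(o),vel=.15)
f0=np.array(manip.current_force()); print(f0,inrack(manip.current_tool_pos()))
for th in(.06,.03,.0,-.03,-.06):
    manip.servo_line(P(th),list(o),vel=.03); manip.sleep(.1); f=np.array(manip.current_force())-f0
    print(th,inrack(manip.current_tool_pos()),f)
    if f[1]<-5: break
print(manip.current_finger_gap(),manip.current_clock())
E
```

```text
[  16.6128 -138.7494  206.4712] [-0.069  -0.515   0.5836]
gap 0.015354604038303474 [  15.9795 -139.0143  204.9658]
[-6.966  -1.5022 -9.419 ] [-85.2457 -64.3877 205.7462]
0.06 [-85.6734 -61.4849 205.7183] [0.622  0.0868 1.3321]
0.03 [-85.9943 -58.9695 205.681 ] [-0.6122  0.1145  1.9477]
0.0 [-86.212  -56.299  205.6708] [-1.5283 -0.4925  1.7708]
-0.03 [-86.3859 -53.5894 205.6807] [-2.4513  0.5755  2.7617]
-0.06 [-86.4937 -50.845  205.6763] [-0.9641  0.2939  2.3541]
0.01573716654478765 33.225
```

```bash
python3 - <<'E'
from h import *
RACK[3]=-.088
o=down(-.088)
f0=np.array(manip.current_force())
for y in(-50,-49,-48,-47):
    manip.servo_line(list(rk(-86.4,y,205.7)),list(o),vel=.03); manip.sleep(.1); f=np.array(manip.current_force())-f0
    print(y,inrack(manip.current_tool_pos()),f)
    if f[1]<-3: break
effector.open_jaws(); manip.sleep(.1)
p=manip.current_tool_pos(); manip.servo_line([p[0],p[1],.33],list(o),vel=.2)
manip.servo_line(list(rk(-85,-140,330)),list(o),vel=.3); manip.sleep(.3)
w=viewer.get_image("wrist"); s=viewer.get_image("side"); c=viewer.get_calibration("wrist")
import json; json.dump({k:np.array(v).tolist() for k,v in c.items()},open("pics/w7.json","w"))
a=cv2.resize(w[0:280,120:400],None,fx=1.7,fy=1.7); b=cv2.resize(s[140:260,250:331],None,fx=3.97,fy=3.97)[:476]
cv2.imwrite("pics/c7.png",np.hstack([a,b])[:,:,::-1])
for n,L in(("pivot",(0,-55,95)),("h240",(-85,-55,240)),("arm end",(-85,-55,95)),("h240 .12",(-84.4,-65.2,240)),("arm end.12",(-84.4,-65.2,95))):
    u=proj(c,place(RACK,[L]))[0]; print(n,(u-[120,0])*1.7)
print(manip.current_clock())
E
```

```text
-50 [-86.4748 -50.8263 205.6961] [ 2.9637  0.0863 -1.0251]
-49 [-86.5023 -49.9196 205.6805] [ 2.0652 -0.1527 -0.704 ]
-48 [-86.4919 -49.0144 205.694 ] [ 2.3236  0.4286 -0.8553]
-47 [-86.4897 -47.9632 205.7109] [ 2.1868  0.2412 -0.4035]
pivot [409.1966 153.5123]
h240 [268.0203 145.1365]
arm end [267.0722 152.854 ]
h240 .12 [269.5541 173.169 ]
arm end.12 [268.0465 170.4947]
37.6333
```

View pics/c7.png

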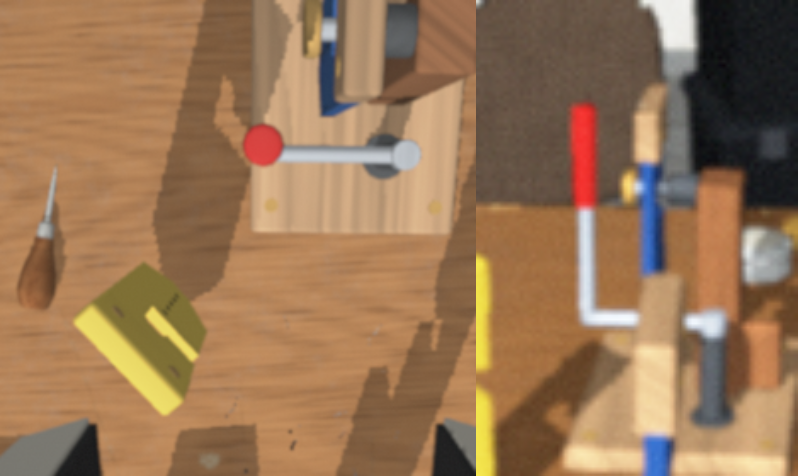

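The handle sits at (263,145), against (268,145) predicted for shut, so the gate is shut. The template hangs on the neck.

```bash
python3 -c "
from bench import manip
print(manip.hand_in(),manip.current_clock())"
```

```text
the job is handed in; nothing more can be done
the job is handed in; nothing more can be done
```

The template hangs released on the rack pin with the gate shut behind it, as the last pictures confirm; the job was handed in at about 38 s and no verdict was shown.

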